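# Take the truck radio's head unit off its track stand

### The job

Slide the truck radio's head unit along the T-track in its sloping oak stand to the open end, lift it off there, and set it down level, display up, with its metal foot in the middle of the wooden coaster, so that it does not scratch the oak; then let go. Do not drop it, and leave the lidded candy dish, the Morse key and the hand microphone where they are.

Things in the scene. Friction and masses are not known exactly. Their poses are not given: they have to be found in the camera images.
- stand: fixed wedge stand of darker oak, 110 deep (x), 320 long (y); origin: centre of its underside, z vertical, y level along the T-track towards its OPEN end (+y). The top slopes 30 degrees down towards +x: 84 high at its -x edge, 52 over the origin, 20 at the +x edge; its normal is (0.5, 0, 0.866) here. A bolted stop, 8 over the top, closes the track's -y end (y -160 to -132)
- track_mouth (a point): point on the slope over the middle of the track's open mouth, at (0, 127.5, 52) in the stand's frame, axes as the stand. The aluminium track is let in flush, 40 wide: slot 18 wide between lips 4 thick, channel under them 34 wide, 8 high. The lips run from y -160 to +95; from +95 to +160 they are milled away (mouth 34 wide) and the channel runs out through the +y end
- head_center (a point): centre of the radio head unit's black housing, 52 (x) by 110 (y) by 30 (z), which lies on the slope with its display up. z points out of the display, 30 degrees from vertical on the stand, y along the track (as the stand's y), x down the slope. The two long sides, 52 apart, are flat; their lower edges are 13.5 clear of the slope. On top at y +40 two knobs stand up to 13 high. Mass 0.2 to 0.41 kg
- head_foot (a point): centre of the underside of the unit's T-foot, 39 below head_center along the unit's z, axes as the unit. Foot 30 (x) by 44 (y) by 4.5, under the lips with some 2 play all round; neck 14 by 30 in the slot; base plate 48 by 60 by 4, its underside 10.5 above this point, lies on the slope. One rigid piece, unclamped, friction about 0.2: a light push slides it. It stands level on its foot
- coaster_top (a point): centre of the top face of the loose round wooden coaster, 100 in diameter and 10 thick, lying on the counter; z up. A silver desk fan, 255 high, stands fixed at least 200 beyond it on the robot's left
- dish: smoked glass candy dish, 116 in diameter, 50 high, origin under its centre (bystander)
- dish_lid: its loose lid with a knob, 47 high, origin at the centre of its underside (bystander)
- key: Morse paddle key on a steel base 85 by 50, about 40 high, origin under its centre (bystander)
- mic: black hand microphone lying down, 60 by 88 by 26 high, origin under its centre (bystander)
Mind the look-alikes: they are no part of the job. What is shaped like the part that bears head_center but blue or turquoise is not meant.

How it is judged (in metres and radians):
On the way, in this order (a step that is already met when the one before it is completed fails the run):
1. the T-foot has been slid along the track, clear of the lips and still down in the channel, at the open end (y of head_foot in the frame of stand between 0.115 and 0.19 m and z of head_foot in the frame of stand between 0.034 and 0.05 m and x of head_foot in the frame of stand between -0.015 and 0.005 m), for 0.05 s.
2. the head unit has been lifted off the track (z of head_foot in the frame of stand above 0.067 m and contact force between head and stand below 0.05 N), for 0.1 s.
At the end, for the whole second after the job is handed in: the head unit stands still and level (within 4 degrees), display up, on its T-foot on the coaster, the foot's centre within 25 mm of the coaster's centre; the coaster lies flat on the counter (horizontal distance between head_foot and coaster_top below 0.025 m and z of head_foot in the frame of coaster_top between -0.003 and 0.003 m and angle between head_center's own z axis and vertical below 0.07 rad and angle between coaster_top's own z axis and vertical below 0.05 rad and height (world z) of coaster_top below 0.014 m and contact force between head and coaster above 0.5 N and linear speed of head below 0.02 m/s and angular speed of head below 0.1 rad/s); the robot touches nothing.
It fails at once if the head unit is dropped (it falls freely, touched by nothing, faster than 0.35 m/s) (contact force between head and anything else below 0.01 N and linear speed of head above 0.35 m/s).
It fails at once if another thing on the hutch is pushed more than 20 mm out of place (candy dish, its lid, Morse key, hand microphone) (distance of any of dish, dish_lid, key, mic from where it was at the start of the episode above 0.02 m).
It also fails if it takes over 45 s, if anything falls off the work surface, if the arm or the gripper's body presses on something with over 40 N, if the wrist force passes 120 N, or if a joint passes its speed limit or range.

### The arm

A 6-joint arm with a two-finger parallel gripper is mounted at the origin on the work surface. World frame = base frame: x ahead of the robot, y to its left, z up, the work surface at z = 0. Lengths are in mm, angles in rad, forces in N, time in s.
With the tool pointing down it reaches from about 350 to 875 mm from the base axis. Payload 4.2 kg.
Tool frame: the origin (TCP) lies midway between the tips of the shut fingers; the grasp point (between the pads) lies 19 mm behind it (tcp_to_grasp is the distance from the TCP to the grasp point, in mm); z points along the fingers, y is the line along which they close (so a half turn about z gives the same grasp; the last joint's range is limited). The gripper opens to 85 mm and grips with 20 to 120 N. Pads are 22 mm wide; open, the fingers measure 114 mm over their backs; the gripper's body (76 mm by 85 mm) begins 54 mm behind the grasp point. The pads swing forward as they close: fully open they stand 13 mm farther back than shut.
Start: joints at [-0.881, 0.385, 0.008, 0, -1.194, -0.259], TCP at [261.011, -567.867, 231.312] pointing down, gripper open.
Joint ranges: [-3.14, 3.14], [-1.21, 2.06], [-1.07, 1.41], [-3.16, 2.05], [-2.99, -0.16], [-3.1, 3.1]. Speed limits (rad/s): [2.79, 2.79, 3.14, 3.14, 3.14, 3.14].

### API

Orientations are given as a unit quaternion [x, y, z, w].
In Python, from bench import read_state, get_image, job_done, tcp_to_grasp gives the robot as it stands.
- The arm moves only by the tool jog_arm, never from a script. Its argument "plan" is a list of rows, each a list of 3 entries, a list of its own where there are three numbers: the finger opening in mm, from 0 to 85.4, then the shift along the tool's x, y, z as a fraction of full scale, then the turn, a rotation vector about the tool's x, y, z as a fraction of full scale. A call has 1 to 10 rows; each row is the pose to reach, as a shift and turn from the pose commanded when the call began, along the tool's axes at that moment; what a row does not reach only later rows make up. Full scale, the value 1, is 0.1 m for a shift and 60 degrees for a turn. A row lasts 1/8 s, in which the tool goes at most 62.5 mm and 10.7 degrees, less where a joint would pass 70% of its speed; a pose out of reach is approached as far as the arm can. A call with a number of a shift or a turn outside -1 to 1 is refused whole. A call with a gripper value outside its range is refused whole. The fingers move at their own pace and stop on an object; the grip force is fixed at half the most. Time passes only in rows, so rows that repeat a pose let the fingers close. It gives the time, the measured TCP pose, the force, the opening and the grip force at its end, in the units of the state.
- read_state(): the state, without advancing time (a new reading comes with each control period).
- get_image(name): name is "scene" or "side" or "wrist"; returns a dict with "img" (480x640x3 uint8, red, green, blue), "range_z" (480x640 float32, mm along the optical axis (not along the pixel's ray), 0 where there is no reading), "intrinsics" (3x3 intrinsics, pixels), "extrinsics" (4x4, takes a point from camera to world coordinates); the wrist camera has in their place "tool_from_camera" (4x4, takes a point from camera to tool coordinates, whose origin is the TCP and whose axes are the flange's). Camera axes: x right, y down, z forward; pixel columns grow to the right and rows downward; lengths in mm; the calibration is good to about 2 mm. A picture is of the moment at which its call begins: read the wrist's pose just before it.
- job_done(): hands the job in; it is judged then, once.
The state is a dict: "clock": time; "joints": joint angles; "joint_vel": joint speeds; "joint_efforts": joint torques, N m; "position": TCP position; "ee_rot": TCP orientation; "contact_force": force on the tool from outside, world axes, zero at the start; "wrist_torque": the same for the moment, N m; "gripper_width": finger opening in mm; "grasp_force": force on a finger pad.
Only numpy, scipy, OpenCV 4.12 (cv2) and the standard library are available. Lean on these libraries where they do the work, as an engineer would, in place of code of your own. Each camera call takes 0.05 s, during which the arm holds its last target. There are 200 camera calls.

## Working session

There is one attempt and no reset: what is moved stays moved. The work goes in short steps, Python scripts to look and compute and a tool call to move; the robot and the scene stay as the last step left them, time stands still between calls to the robot, and variables do not carry over. Pictures are saved under pics/ and viewed, at most 10 in all, crops included, and the job is handed in when it is done.

Besides the shell and the picture viewer there is one more tool, called after "Call:" as name([rows], argument=value, ...), one row to a line, values as JSON. jog_arm: Moves the arm, as the interface text tells. Its arguments: {"type":"object","properties":{"plan":{"type":"array"}},"required":["plan"]}

```bash
mkdir -p pics; cat > h.py <<'E'
import numpy as np, cv2
from bench import read_state, get_image, job_done, tcp_to_grasp
from scipy.spatial.transform import Rotation as R
def pts(d, T=None):
    K=np.array(d["intrinsics"]); z=d["range_z"].astype(float)
    v,u=np.mgrid[:480,:640]
    P=np.stack([(u-K[0,2])/K[0,0]*z,(v-K[1,2])/K[1,1]*z,z],-1)
    E=np.array(d["extrinsics"] if T is None else T)
    W=P@E[:3,:3].T+E[:3,3]; W[z==0]=np.nan
    return W
E
python3 - <<'E'
from h import *
for n in ("scene","side"):
    d=get_image(n); cv2.imwrite(f"pics/{n}.png",d["img"][...,::-1]); np.savez(f"{n}.npz",W=pts(d),**d)
    print(n,np.round(d["extrinsics"],2).tolist())
s=read_state(); print(s, tcp_to_grasp)
E
```

```text
scene [[-0.51, 0.68, -0.52, 1049.19], [0.86, 0.41, -0.31, 274.84], [0.0, -0.6, -0.8, 905.39], [0.0, 0.0, 0.0, 1.0]]
side [[-0.82, -0.38, 0.43, -107.92], [-0.58, 0.54, -0.61, 837.39], [-0.0, -0.75, -0.66, 1052.41], [0.0, 0.0, 0.0, 1.0]]
{'clock': 0.1, 'joints': array([-8.81417604e-01,  3.85471626e-01,  6.78472973e-03, -4.31090148e-04,
       -1.19396078e+00, -2.58583338e-01]), 'joint_vel': array([-0.00044013, -0.00247305,  0.00405898,  0.00129734,  0.00086221,
       -0.00039155]), 'joint_efforts': array([-2.53028538e-04, -3.93318272e+01,  1.88929653e+01,  4.19802457e+00,
       -2.61313777e-03, -7.41874231e-06]), 'position': array([ 260.79708126, -567.43648774,  230.34508346]), 'ee_rot': array([-2.13658186e-01,  9.76908021e-01,  9.15073765e-04, -2.44247706e-04]), 'contact_force': array([-0.09623378, -0.3274733 ,  0.03482138]), 'wrist_torque': array([ 0.00844185,  0.03013907, -0.02110725]), 'grasp_force': 0.0, 'gripper_width': 85.16115211506055} 18.700000000000003
```

View pics/scene.png

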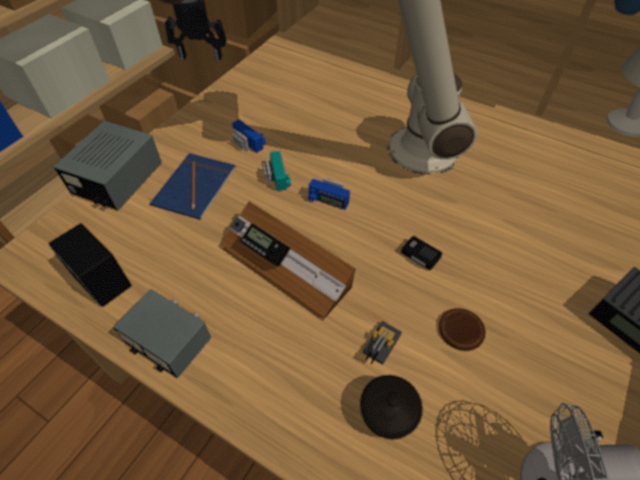

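View pics/side.png

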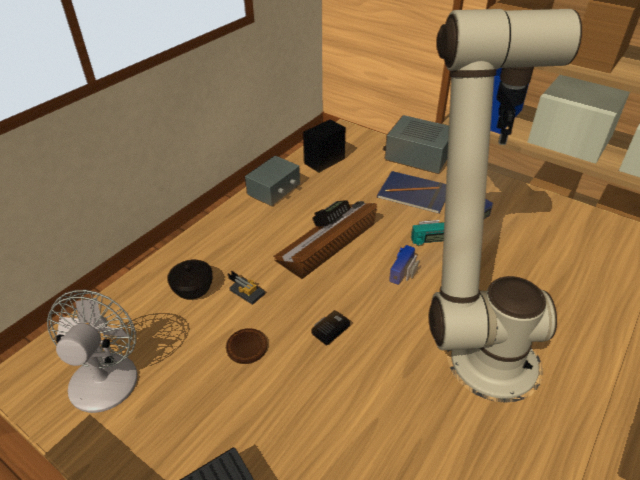

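Scene view: black head unit on the brown stand at (262,240), with the track's open end towards (343,290); coaster at (462,329), mic (422,252), key (381,342), dish (391,406). Look-alikes: blue (328,193) and (247,136), turquoise (278,171), plus larger black/grey boxes (90,264), (110,165), (163,333). I choose the black one on the track.

```bash
python3 - <<'E'
from h import *
d=np.load("scene.npz"); W=d["W"]; im=d["img"]
cv2.imwrite("pics/crop.png",cv2.resize(im[190:330,200:370,::-1],None,fx=4,fy=4,interpolation=cv2.INTER_CUBIC))
for n in ("scene","side"):
    d=np.load(n+".npz"); W=d["W"]; im=d["img"]
    hsv=cv2.cvtColor(im,cv2.COLOR_RGB2HSV)
    # raised stuff in the region of the stand
    c=W[258,290] if n=="scene" else c
    m=(np.hypot(W[...,0]-c[0],W[...,1]-c[1])<230)&(W[...,2]>9)&np.isfinite(W[...,2])
    k,l,st,ce=cv2.connectedComponentsWithStats(m.astype(np.uint8))
    for i in range(1,k):
        if st[i,4]>150:
            p=W[l==i]; hp=cv2.minAreaRect(p[:,:2].astype(np.float32)); print(n,st[i],np.round(p.mean(0)),np.round(p.max(0)),"rect",np.round(hp[0],1),np.round(hp[1],1),round(hp[2],1))
    print("c",c)
# coaster
d=np.load("scene.npz"); W=d["W"]
c=W[329,462]; print("coaster px",c)
m=(np.hypot(W[...,0]-c[0],W[...,1]-c[1])<75)&(W[...,2]>5)&(W[...,2]<16)
p=W[m]; print(m.sum(),cv2.minEnclosingCircle(p[:,:2].astype(np.float32)),p.mean(0))
d2=np.load("side.npz"); W2=d2["W"]; m=(np.hypot(W2[...,0]-c[0],W2[...,1]-c[1])<75)&(W2[...,2]>5)&(W2[...,2]<16)
p=W2[m]; print(m.sum(),cv2.minEnclosingCircle(p[:,:2].astype(np.float32)),p.mean(0))
for nm,(v,u) in dict(mic=(252,422),key=(342,381),dish=(406,391)).items(): print(nm,W[v,u])
E
```

```text
scene [308 186  39  22 451] [ 344. -130.   31.] [363. -77.  54.] rect [ 343.2 -128.8] [ 17.  104.6] 14.6
scene [ 222  201  135  116 7139] [573. -95.  54.] [643.  54. 108.] rect [ 568.3 -111.4] [323.5 115.7] 83.7
c [564.17601172 -98.79125521  41.89746571]
side [ 274  200  103   78 3637] [545. -92.  59.] [642.  52. 112.] rect [ 563.4 -114. ] [326.9 122.1] 82.6
c [564.17601172 -98.79125521  41.89746571]
coaster px [509.90210946 309.3772435    8.81074801]
1449 ((507.09375, 309.7891845703125), 50.71839141845703) [508.37104583 310.12509862   7.91836674]
1174 ((512.6747436523438, 309.484375), 73.84191131591797) [504.06084858 309.23287488  10.82105786]
mic [374.28849756 154.37354414  22.23641302]
key [630.32618552 173.16458776  14.13238369]
dish [763.87091442 251.34018411  83.1467976 ]
```

View pics/crop.png

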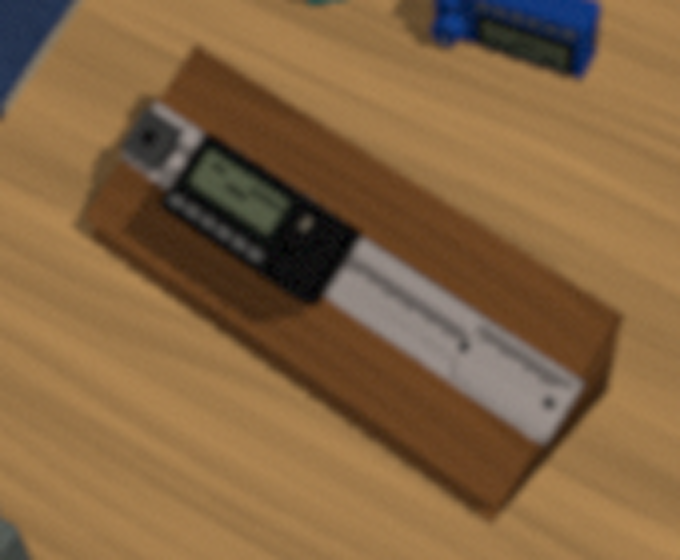

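The crop confirms it: black unit with green display at the stop end of the track, mouth end at lower right. Next I fit the frames.

```bash
cat >> h.py <<'E'
def plan(Tt, s=None, yawfree=False):
    """shift/turn fractions from the present pose to target (R,p)"""
    s=s or read_state(); Rc=R.from_quat(s["ee_rot"]); Rt,p=Tt
    sh=Rc.inv().apply(p-s["position"])/100; rv=(Rc.inv()*Rt).as_rotvec()/np.radians(60)
    print("shift",np.round(sh,3),"turn",np.round(rv,3)); return sh,rv
E
python3 - <<'E'
from h import *
for n in ("scene","side"):
    d=np.load(n+".npz"); W=d["W"]; im=d["img"]; hsv=cv2.cvtColor(im,cv2.COLOR_RGB2HSV).astype(int)
    for yaw in [np.radians(-7)]:
        ys=np.array([-np.sin(yaw),np.cos(yaw),0]); xs=np.array([np.cos(yaw),np.sin(yaw),0]); c=np.array([566,-112.5,0])
        L=np.stack([(W-c)@xs,(W-c)@ys,W[...,2]],-1)
    slope=(abs(L[...,0])<45)&(abs(L[...,1])<150)&(abs(L[...,2]-(52-L[...,0]*np.tan(np.pi/6)))<9)
    p=W[slope]; 
    for _ in range(3):
        m=p.mean(0); nrm=np.linalg.svd(p-m,full_matrices=False)[2][2]; nrm*=np.sign(nrm[2]); r=(p-m)@nrm; p=p[abs(r)<2.5*r.std()]
    az=np.degrees(np.arctan2(nrm[1],nrm[0])); print(n,"normal",nrm,"tilt",np.degrees(np.arccos(nrm[2])),"yaw",az, "offs z at c",m[2]-((c-m)[:2]@nrm[:2])/nrm[2])
    # track (grey) by colour
    near=(abs(L[...,0])<60)&(abs(L[...,1])<165)&(L[...,2]>15)
    g=slope&(hsv[...,1]<60)&(hsv[...,2]>90); q=cv2.morphologyEx(g.astype(np.uint8),cv2.MORPH_OPEN,np.ones((3,3)))>0
    t=W[q]; f=cv2.fitLine(t[:,:2].astype(np.float32),cv2.DIST_HUBER,0,.01,.01).ravel(); print("track line",f,"yaw",-90+np.degrees(np.arctan(f[1]/f[0])), "local x,y range",np.percentile(L[q],[1,50,99],axis=0).round(1).tolist())
    # head
    h=(W-m)@nrm; k=near&(abs(h-43.5)<6)&np.isfinite(h)
    P=W[k]; hp=cv2.minAreaRect(L[k][:,:2].astype(np.float32)); 
    ez=nrm; ex=xs-ez*(xs@ez); ex/=np.linalg.norm(ex); ey=np.cross(ez,ex); O=np.array([566,-112.5,52])
    uv=np.stack([(P-O)@ex,(P-O)@ey],-1).astype(np.float32); hr=cv2.minAreaRect(uv); print("head top rect in slope frame",hr,"h",np.median(h[k]),k.sum(), "pct",np.percentile(uv,[2,98],axis=0).round(1).tolist())
    # stand outline ends
    s=near&np.isfinite(W[...,2]); print("stand local range",np.percentile(L[s],[1,99],axis=0).round(1).tolist())
E
```

```text
scene normal [ 0.49799688 -0.06285093  0.86489819] tilt 30.128918551690777 yaw -7.193125201026397 offs z at c 51.522054328677996
track line [ 2.0539722e-01  9.7867870e-01  5.7654163e+02 -8.4426277e+01] yaw -11.85276 local x,y range [[-14.8, -132.2, 38.0], [8.4, 48.2, 48.2], [21.4, 95.7, 61.1]]
head top rect in slope frame ((5.766366958618164, -38.798301696777344), (111.04412841796875, 52.11064147949219), 89.78114318847656) h 43.64647448693763 903 pct [[-19.4, -90.7], [30.3, 14.7]]
stand local range [[-50.9, -154.1, 17.8], [56.8, 160.9, 99.2]]
side normal [ 0.5017457  -0.06125631  0.86284351] tilt 30.36263324942012 yaw -6.960586743725062 offs z at c 55.75225762779393
track line [ 1.5041538e-01  9.8862290e-01  5.8787158e+02 -4.3076347e+01] yaw -8.651001 local x,y range [[-12.5, -130.4, 34.5], [13.2, 65.8, 44.5], [20.2, 147.0, 63.0]]
head top rect in slope frame ((-1.5350608825683594, -40.370330810546875), (57.06129455566406, 110.56900024414062), 2.270007371902466) h 43.27879024436265 226 pct [[-26.6, -91.0], [24.6, 13.0]]
stand local range [[-59.2, -155.8, 16.6], [53.4, 158.7, 103.9]]
```

```bash
cat >> h.py <<'E'
def frame(yaw=-7.1):
    y=np.radians(yaw); Rs=R.from_euler('z',y); Ru=Rs*R.from_euler('y',np.pi/6); return Rs,Ru  # Ru columns ex,ey,ez
O=np.array([566,-112.5,52.])
def tool(Ru,sg): # tool z=-ez, tool y=sg*ex
    ex,ey,ez=Ru.as_matrix().T; ty=sg*ex; tz=-ez; return R.from_matrix(np.c_[np.cross(ty,tz),ty,tz])
E
python3 - <<'E'
from h import *
Rs,Ru=frame(); ex,ey,ez=Ru.as_matrix().T
hc=O+2*ex-39.5*ey+28.5*ez; print("hc",hc)
for sg in (1,-1):
    Rt=tool(Ru,sg); p=hc+120*ez
    s=read_state(); print(sg,p); plan((Rt,p))
    rv=(R.from_quat(s["ee_rot"]).inv()*Rt).as_rotvec(); print("deg",np.degrees(rv))
E
```

```text
hc [ 576.97724112 -153.67251663   75.68172401]
1 [ 636.51715739 -161.08860523  179.60477246]
shift [-5.111  2.123  0.511] turn [0.296 0.527 1.975]
deg [ 17.73908117  31.63570036 118.52586278]
-1 [ 636.51715739 -161.08860523  179.60477246]
shift [-5.111  2.123  0.511] turn [-0.454  0.255 -0.947]
deg [-27.24883955  15.27923742 -56.82537721]
```

Call:
jog_arm([
  [85,[-0.5,0.2,0],[-0.07,0.04,-0.14]],
  [85,[-1,0.4,0],[-0.14,0.08,-0.28]],
  [85,[-1,0.4,0],[-0.21,0.12,-0.42]],
  [85,[-1,0.4,0],[-0.28,0.16,-0.56]],
  [85,[-1,0.4,0],[-0.35,0.2,-0.7]],
  [85,[-1,0.4,0],[-0.42,0.24,-0.84]],
  [85,[-1,0.4,0],[-0.454,0.255,-0.947]],
])

```text
clock: 0.98
position: [335.5, -489.4, 229.8]
ee_rot: [-0.641, 0.722, 0.195, -0.172]
contact_force: [-0.6, 0.6, -0.1]
gripper_width: 85.2
grasp_force: 0.0
```

```bash
cat > nx.py <<'E'
from h import *
Rs,Ru=frame(); ex,ey,ez=Ru.as_matrix().T
hc=O+2*ex-39.5*ey+28.5*ez
plan((tool(Ru,-1),hc+120*ez))
E
python3 nx.py
```

```text
shift [-3.618 -2.5   -0.868] turn [ 0.003 -0.001  0.004]
```

Call:
jog_arm([
  [85,[-0.5,-0.3,-0.2],[0,0,0]],
  [85,[-0.95,-0.65,-0.4],[0,0,0]],
  [85,[-0.95,-0.65,-0.4],[0,0,0]],
])

```text
clock: 1.35
position: [425.6, -402.5, 232.5]
ee_rot: [-0.641, 0.722, 0.193, -0.172]
contact_force: [-0.6, -0.1, -0.3]
gripper_width: 84.8
grasp_force: 0.0
```

Call:
jog_arm([
  [85,[-0.5,-0.3,-0.15],[0,0,0]],
  [85,[-0.95,-0.65,-0.25],[0,0,0]],
  [85,[-0.95,-0.65,-0.25],[0,0,0]],
])

```text
clock: 1.72
position: [504.3, -316.8, 220.7]
ee_rot: [-0.641, 0.723, 0.194, -0.172]
contact_force: [-0.3, 0.2, -0.4]
gripper_width: 85.1
grasp_force: 0.0
```

Call:
jog_arm([
  [85,[-0.5,-0.3,-0.1],[0,0,0]],
  [85,[-0.95,-0.65,-0.2],[0,0,0]],
  [85,[-0.95,-0.65,-0.2],[0,0,0]],
])

```text
clock: 2.1
position: [581.3, -231.1, 205.1]
ee_rot: [-0.64, 0.723, 0.194, -0.172]
contact_force: [-0.4, -1.1, -0.4]
gripper_width: 85.2
grasp_force: 0.0
```

```bash
python3 nx.py
```

```text
shift [-0.762 -0.528 -0.013] turn [ 0.001 -0.002  0.002]
```

Call:
jog_arm([
  [85,[-0.4,-0.3,0],[0,0,0]],
  [85,[-0.76,-0.53,0],[0,0,0]],
  [85,[-0.76,-0.53,0],[0,0,0]],
  [85,[-0.76,-0.53,0],[0,0,0]],
])

```text
clock: 2.6
position: [634.3, -164.9, 180.6]
ee_rot: [-0.639, 0.725, 0.193, -0.172]
contact_force: [-0.4, -0.4, -0.6]
gripper_width: 85.0
grasp_force: 0.0
```

```bash
cat > wr.py <<'E'
from h import *
import sys
s=read_state(); d=get_image("wrist"); T=np.eye(4); Rc=R.from_quat(s["ee_rot"]); T[:3,:3]=Rc.as_matrix(); T[:3,3]=s["position"]
W=pts(d,T@np.array(d["tool_from_camera"]))
cv2.imwrite("pics/"+sys.argv[1]+".png",d["img"][...,::-1]); np.savez(sys.argv[1]+".npz",W=W,**d)
E
python3 wr.py w1; python3 - <<'E'
from h import *
d=np.load("w1.npz"); W=d["W"]; Rs,Ru=frame(); hc=np.array([577,-153.7,75.7])
L=(W-hc)@Ru.as_matrix()
print(np.array(d["tool_from_camera"]).round(2).tolist())
k=(abs(L[...,2]-15)<4)&(abs(L[...,0])<45)&(abs(L[...,1])<80); uv=L[k][:,:2].astype(np.float32)
print("head",k.sum(),cv2.minAreaRect(uv),np.percentile(L[k],[1,50,99],axis=0).round(1).tolist())
m=(abs(L[...,2]+28.5)<5)&(abs(L[...,0])<55)&(abs(L[...,1])<130); print("slope z",np.median(L[m][:,2]),m.sum(),np.percentile(L[m],[1,99],axis=0).round(1).tolist())
A=np.c_[L[m][:,:2],np.ones(m.sum())]; print("plane",np.linalg.lstsq(A,L[m][:,2],rcond=None)[0])
E
```

```text
[[-0.0, -0.95, -0.31, 80.0], [1.0, -0.0, -0.0, 0.61], [0.0, -0.31, 0.95, -142.91], [0.0, 0.0, 0.0, 1.0]]
head 9806 ((1.279287338256836, -2.5080909729003906), (108.70093536376953, 52.04599380493164), 89.8545913696289) [[-24.1, -56.2, 12.7], [2.2, -13.4, 16.6], [26.5, 49.0, 18.5]]
slope z -27.140769444893223 25469 [[-54.3, -118.5, -28.9], [54.3, 127.2, -25.5]]
plane [ 3.07402941e-04  1.64493822e-03 -2.71276243e+01]
```

View pics/w1.png

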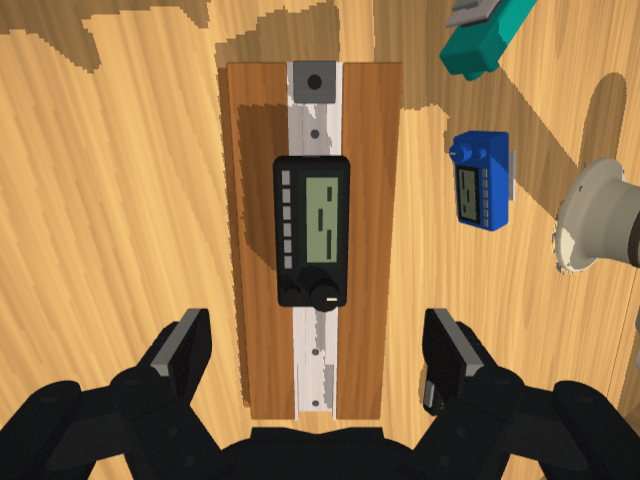

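Wrist view: the head unit sits at (312,230), knobs at (322,292) towards the open mouth at (316,405), stop at (314,82), with the gripper squarely aligned. Descend with the small correction.

```bash
cat >> h.py <<'E'
Rs,Ru=frame(); ex,ey,ez=Ru.as_matrix().T
HC=np.array([577,-153.7,75.7])+1.3*ex-3*ey+1.3*ez
E
python3 - <<'E'
from h import *
print(HC); plan((tool(Ru,-1),HC-18*ez))
E
```

```text
[ 578.3914114  -156.8964914    76.17583302]
shift [-0.015 -0.034  1.371] turn [-0.001 -0.001 -0.003]
```

Call:
jog_arm([
  [85,[-0.015,-0.03,0.4],[0,0,0]],
  [85,[-0.015,-0.03,0.8],[0,0,0]],
  [85,[-0.015,-0.03,0.8],[0,0,0]],
])

```text
clock: 3.02
position: [595.0, -158.6, 108.4]
ee_rot: [-0.638, 0.724, 0.195, -0.174]
contact_force: [-0.0, 0.7, 0.4]
gripper_width: 85.2
grasp_force: 0.0
```

Call:
jog_arm([
  [85,[0,0,0.25],[0,0,0]],
  [85,[0,0,0.5],[0,0,0]],
  [85,[0,0,0.57],[0,0,0]],
  [85,[0,0,0.57],[0,0,0]],
])

```text
clock: 3.52
position: [571.0, -154.8, 61.5]
ee_rot: [-0.639, 0.725, 0.192, -0.171]
contact_force: [1.3, 0.7, -0.1]
gripper_width: 85.1
grasp_force: 0.0
```

```bash
python3 - <<'E'
from h import *
plan((tool(Ru,-1),HC-18*ez)); print(read_state()["contact_force"])
E
```

```text
shift [0.012 0.008 0.015] turn [-0.003 -0.002 -0.001]
[ 1.34283631  0.66356671 -0.07493217]
```

Call:
jog_arm([
  [55,[0,0,0],[0,0,0]],
  [45,[0,0,0],[0,0,0]],
  [40,[0,0,0],[0,0,0]],
  [40,[0,0,0],[0,0,0]],
  [40,[0,0,0],[0,0,0]],
  [40,[0,0,0],[0,0,0]],
])

```text
clock: 4.28
position: [570.6, -154.1, 61.5]
ee_rot: [-0.64, 0.724, 0.192, -0.172]
contact_force: [1.0, 0.5, 6.3]
gripper_width: 50.9
grasp_force: 65.8
```

Call:
jog_arm([
  [40,[-0.1,0,0],[0,0,0]],
  [40,[-0.25,0,0],[0,0,0]],
  [40,[-0.4,0,0],[0,0,0]],
  [40,[-0.5,0,0],[0,0,0]],
  [40,[-0.5,0,0],[0,0,0]],
])

```text
clock: 4.9
position: [577.0, -103.8, 61.5]
ee_rot: [-0.64, 0.724, 0.192, -0.171]
contact_force: [1.3, 1.5, 7.2]
gripper_width: 51.7
grasp_force: 66.0
```

```bash
python3 - <<'E'
from h import *
s=read_state(); print("tool offset in unit frame",Ru.inv().apply(s["position"]-(HC-18*ez)), s["contact_force"], Ru.inv().apply(s["contact_force"]),s["wrist_torque"])
E
```

```text
tool offset in unit frame [ 0.45318914 52.52372324  1.30372624] [1.32202656 1.46504569 7.19992233] [-2.62065326  1.61721607  6.80071933] [ 0.3507649  -0.24329767 -0.31617481]
```

Call:
jog_arm([
  [40,[-0.15,0,0],[0,0,0]],
  [40,[-0.3,0,0],[0,0,0]],
  [40,[-0.45,0,0],[0,0,0]],
  [40,[-0.6,0,0],[0,0,0]],
  [40,[-0.7,0,0],[0,0,0]],
  [40,[-0.7,0,0],[0,0,0]],
])

```text
clock: 5.65
position: [585.8, -34.4, 61.5]
ee_rot: [-0.64, 0.724, 0.192, -0.171]
contact_force: [1.4, 0.6, 7.3]
gripper_width: 51.0
grasp_force: 66.1
```

Call:
jog_arm([
  [40,[-0.15,0,0],[0,0,0]],
  [40,[-0.3,0,0],[0,0,0]],
  [40,[-0.42,0,0],[0,0,0]],
  [40,[-0.5,0,0],[0,0,0]],
  [40,[-0.5,0,0],[0,0,0]],
  [40,[-0.5,0,0],[0,0,0]],
])

```text
clock: 6.4
position: [592.0, 14.9, 61.5]
ee_rot: [-0.64, 0.724, 0.192, -0.171]
contact_force: [3.0, -0.5, 7.3]
gripper_width: 51.0
grasp_force: 66.1
```

```bash
python3 wr.py w2; python3 - <<'E'
from h import *
s=read_state(); print("tool offset in unit frame",Ru.inv().apply(s["position"]-(HC-18*ez)), s["contact_force"], Ru.inv().apply(s["contact_force"]),s["wrist_torque"])
for n in ("scene",):
    d=get_image(n); cv2.imwrite("pics/s2.png",cv2.resize(d["img"][180:350,190:430,::-1],None,fx=3,fy=3))
E
```

```text
tool offset in unit frame [  0.64003804 172.11541381   1.38813874] [2.56951831 1.02952389 6.99220822] [-1.39810179  1.33922569  7.26671216] [ 0.03401242 -0.26706695 -0.13065661]
```

View pics/w2.png

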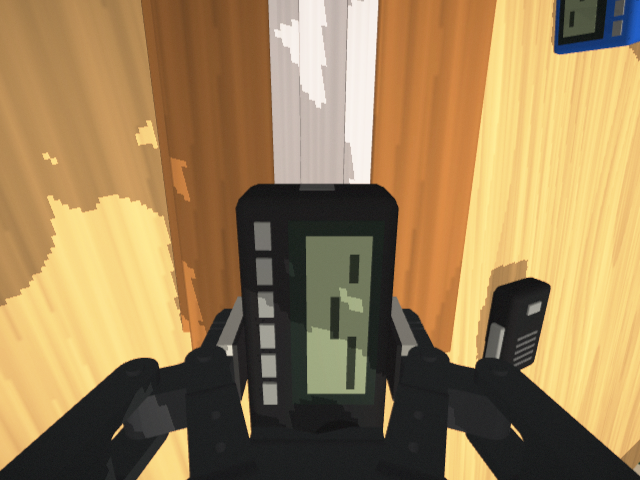

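View pics/s2.png

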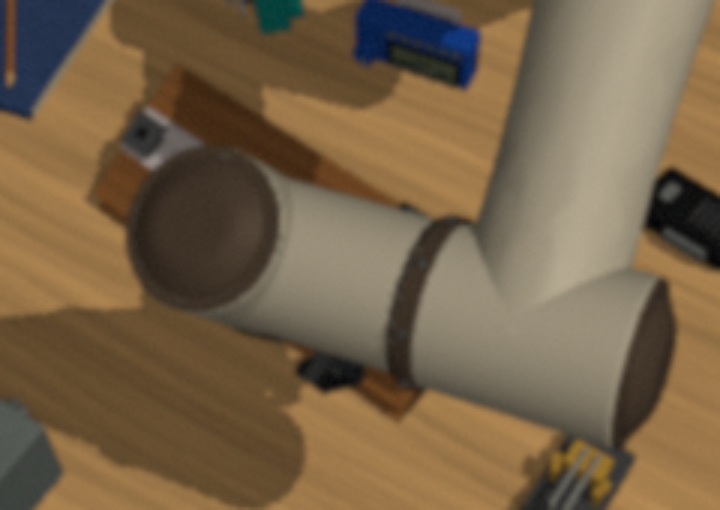

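Unit held between the pads (wrist view, unit at (317,310)), and it has travelled the mouth distance (y ≈ 128). Lift along the normal.

Call:
jog_arm([
  [40,[0,0,-0.05],[0,0,0]],
  [40,[0,0,-0.15],[0,0,0]],
  [40,[0,0,-0.3],[0,0,0]],
  [40,[0,0,-0.5],[0,0,0]],
  [40,[0,0,-0.75],[0,0,0]],
  [40,[0,0,-1],[0,0,0]],
  [40,[0,0,-1],[0,0,0]],
])

```text
clock: 7.38
position: [642.4, 8.6, 148.3]
ee_rot: [-0.64, 0.725, 0.191, -0.17]
contact_force: [0.2, -0.4, -4.6]
gripper_width: 50.9
grasp_force: 65.1
```

```bash
cat > co.py <<'E'
from h import *
s=read_state(); print(s["contact_force"],s["wrist_torque"],s["joints"].round(2))
# level orientation: tool down, closing axis horizontal with same yaw as stand
Rl=tool(Rs,-1)
C=np.array([508,310,10.])
u=Rl.as_matrix()
p=C+np.array([0,0,39-18-1.3+15])  # TCP relation: TCP 16.7 below head centre -> 22.3 above foot
p[2]=10+22.3+80
plan((Rl,p))
E
python3 co.py
```

```text
[ 0.20892205 -0.42872348 -4.56934413] [-0.12922887 -1.470075    0.00679791] [ 0.19  0.75  0.4  -0.15 -1.72 -0.3 ]
shift [-2.825  1.306  1.155] turn [ 0.494 -0.001 -0.   ]
```

Call:
jog_arm([
  [40,[-0.15,0,0],[0.1,0,0]],
  [40,[-0.35,0,-0.05],[0.22,0,0]],
  [40,[-0.55,0.1,-0.1],[0.35,0,0]],
  [40,[-0.75,0.15,-0.1],[0.45,0,0]],
  [40,[-0.95,0.2,-0.1],[0.494,0,0]],
  [40,[-0.95,0.2,-0.1],[0.494,0,0]],
])

```text
clock: 8.12
position: [637.6, 105.7, 164.6]
ee_rot: [-0.663, 0.749, 0.002, -0.004]
contact_force: [-0.4, 0.2, -3.6]
gripper_width: 51.1
grasp_force: 64.9
```

```bash
python3 co.py
```

```text
[-0.42861209  0.2009707  -3.64092055] [0.01028118 0.00435571 0.00495176] [ 0.41  0.47 -0.02 -0.   -1.08 -0.53]
shift [-1.873  1.529  0.53 ] turn [ 0.008 -0.003  0.003]
```

Call:
jog_arm([
  [40,[-0.25,0.2,0],[0,0,0]],
  [40,[-0.55,0.45,0],[0,0,0]],
  [40,[-0.8,0.65,0],[0,0,0]],
  [40,[-0.95,0.78,0],[0,0,0]],
])

```text
clock: 8.62
position: [573.2, 208.7, 164.4]
ee_rot: [-0.662, 0.749, 0.002, -0.004]
contact_force: [0.2, -0.5, -3.2]
gripper_width: 51.1
grasp_force: 65.0
```

Call:
jog_arm([
  [40,[-0.25,0.2,0],[0,0,0]],
  [40,[-0.55,0.45,0],[0,0,0]],
  [40,[-0.8,0.65,0.1],[0,0,0]],
  [40,[-0.92,0.75,0.2],[0,0,0]],
  [40,[-0.92,0.75,0.2],[0,0,0]],
  [40,[-0.92,0.75,0.2],[0,0,0]],
])

```text
clock: 9.38
position: [511.7, 308.1, 145.5]
ee_rot: [-0.662, 0.75, 0.001, -0.003]
contact_force: [0.0, -0.4, -2.9]
gripper_width: 51.0
grasp_force: 64.8
```

```bash
python3 co.py; python3 wr.py w3; python3 - <<'E'
from h import *
d=np.load("w3.npz"); W=d["W"]
k=(abs(W[...,2]-10)<5)&(np.hypot(W[...,0]-508,W[...,1]-310)<80); p=W[k]
print("coaster",k.sum(),p[:,2].min(), cv2.minEnclosingCircle(p[:,:2].astype(np.float32)) if k.sum() else 0)
s=read_state(); L=(W-s["position"])@tool(Rs,-1).as_matrix()
b=(abs(L[...,0])<80)&(abs(L[...,1])<30)&(L[...,2]<0)&(L[...,2]>-60)
q=L[b]; print("head top",q.shape,np.percentile(q,[1,50,99],axis=0).round(1).tolist())
E
```

```text
[ 0.02003614 -0.41836105 -2.87257602] [ 0.01504549 -0.09432157 -0.03685647] [ 0.81  0.41 -0.18 -0.   -0.99 -0.93]
shift [-0.015  0.038  0.332] turn [ 0.005 -0.002 -0.001]
coaster 1898 5.100793581857317 ((500.1627197265625, 277.7193298339844), 38.869903564453125)
head top (39783, 3) [[-31.2, -28.5, -56.6], [16.8, 0.2, -32.1], [56.1, 28.5, -12.5]]
```

View pics/w3.png

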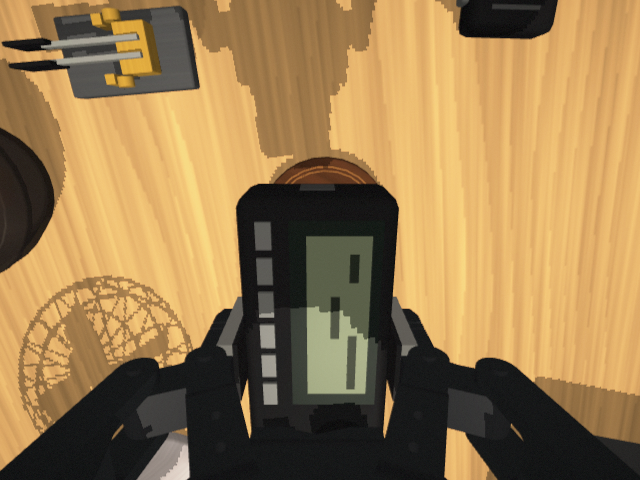

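Wrist view: unit held level at (317,310), coaster's rim visible behind it at (325,165), key and mic clear. Check the unit's tilt in the grip.

```bash
python3 - <<'E'
from h import *
d=np.load("w3.npz"); W=d["W"]
p=W[215:400,255:380].reshape(-1,3); m=np.median(p,0)
for _ in range(4):
    c=p.mean(0); n=np.linalg.svd(p-c,full_matrices=False)[2][2]; n*=np.sign(n[2]); r=(p-c)@n; p=p[abs(r)<2*r.std()+.3]
s=read_state(); print("n",n.round(3),"top z",c[2],"TCP z",s["position"][2], "foot z",c[2]-54, "level normal cur tool", R.from_quat(s["ee_rot"]).apply([0,0,-1]).round(3))
E
python3 co.py
```

```text
[-0.41272373 -0.36849662 -4.03979307] [ 0.01243155 -0.01665319  0.02754625] [ 0.81  0.41 -0.18 -0.   -0.99 -0.93]
shift [-0.014  0.039  0.334] turn [ 0.005 -0.002 -0.001]Traceback (most recent call last):
  File "<stdin>", line 5, in <module>
    u, s, vh = gufunc(a, signature=signature)
               ~~~~~~^^^^^^^^^^^^^^^^^^^^^^^^
    raise LinAlgError("SVD did not converge")
numpy.linalg.LinAlgError: SVD did not converge
```

```bash
python3 - <<'E'
from h import *
d=np.load("w3.npz"); W=d["W"]
p=W[215:400,255:380].reshape(-1,3); p=p[np.isfinite(p).all(1)]
for _ in range(4):
    c=p.mean(0); n=np.linalg.svd(p-c,full_matrices=False)[2][2]; n*=np.sign(n[2]); r=(p-c)@n; p=p[abs(r)<2*r.std()+.3]
s=read_state(); print("n",n.round(3),"top z",c[2],"TCP z",s["position"][2], "foot z",c[2]-54, "level normal cur tool", R.from_quat(s["ee_rot"]).apply([0,0,-1]).round(3))
E
```

```text
n [ 0.015 -0.003  1.   ] top z 178.0524385645802 TCP z 145.70397960236784 foot z 124.0524385645802 level normal cur tool [0.005 0.001 1.   ]
```

Call:
jog_arm([
  [40,[-0.015,0.04,0.25],[0,0,0]],
  [40,[-0.015,0.04,0.5],[0,0,0]],
  [40,[-0.015,0.04,0.75],[0,0,0]],
  [40,[-0.015,0.04,0.95],[0,0,0]],
  [40,[-0.015,0.04,1.0],[0,0,0]],
  [40,[-0.015,0.04,1.0],[0,0,0]],
])

```text
clock: 10.18
position: [507.5, 310.6, 46.0]
ee_rot: [-0.662, 0.75, 0.001, -0.002]
contact_force: [-0.6, -0.4, -3.2]
gripper_width: 50.7
grasp_force: 64.9
```

Call:
jog_arm([
  [40,[0,0,0.04],[0,0,0]],
  [40,[0,0,0.08],[0,0,0]],
  [40,[0,0,0.11],[0,0,0]],
  [40,[0,0,0.11],[0,0,0]],
])

```text
clock: 10.68
position: [506.5, 310.7, 34.3]
ee_rot: [-0.662, 0.749, 0.001, -0.003]
contact_force: [0.4, 0.1, -2.8]
gripper_width: 50.9
grasp_force: 64.9
```

Step down gently until contact.

Call:
jog_arm([
  [40,[0,0,0.01],[0,0,0]],
  [40,[0,0,0.015],[0,0,0]],
  [40,[0,0,0.015],[0,0,0]],
])

```text
clock: 11.05
position: [506.7, 310.8, 33.0]
ee_rot: [-0.662, 0.749, 0.001, -0.002]
contact_force: [0.2, -0.2, -4.0]
gripper_width: 51.4
grasp_force: 64.9
```

Call:
jog_arm([
  [40,[0,0,0.01],[0,0,0]],
  [40,[0,0,0.01],[0,0,0]],
  [40,[0,0,0.01],[0,0,0]],
])

```text
clock: 11.42
position: [506.8, 310.9, 32.7]
ee_rot: [-0.662, 0.749, 0.001, -0.002]
contact_force: [-3.1, -0.9, 3.0]
gripper_width: 51.0
grasp_force: 65.6
```

Contact made. Open and retreat upward.

Call:
jog_arm([
  [56,[0,0,0],[0,0,0]],
  [62,[0,0,0],[0,0,0]],
  [75,[0,0,0],[0,0,0]],
  [85,[0,0,0],[0,0,0]],
  [85,[0,0,0],[0,0,0]],
  [85,[0,0,0],[0,0,0]],
])

```text
clock: 12.18
position: [506.7, 310.8, 32.0]
ee_rot: [-0.662, 0.749, 0.001, -0.002]
contact_force: [0.2, -0.6, -0.1]
gripper_width: 84.5
grasp_force: 0.0
```

Call:
jog_arm([
  [85,[0,0,-0.15],[0,0,0]],
  [85,[0,0,-0.4],[0,0,0]],
  [85,[0,0,-0.8],[0,0,0]],
  [85,[0,0,-1],[0,0,0]],
  [85,[0,0,-1],[0,0,0]],
])

```text
clock: 12.8
position: [508.3, 311.9, 134.9]
ee_rot: [-0.662, 0.749, 0.001, 0.0]
contact_force: [0.4, 1.0, -1.2]
gripper_width: 84.8
grasp_force: 0.0
```

```bash
python3 wr.py w4; python3 - <<'E'
from h import *
s=read_state(); print(s["gripper_width"],s["contact_force"])
W=np.load("w4.npz")["W"]
k=(abs(W[...,2]-64)<5)&(np.hypot(W[...,0]-507,W[...,1]-310)<75); p=W[k]; print("head top",k.sum(),cv2.minAreaRect(p[:,:2].astype(np.float32)),np.median(p[:,2]))
A=np.c_[p[:,:2]-p[:,:2].mean(0),np.ones(len(p))]; print("tilt",np.linalg.lstsq(A,p[:,2],rcond=None)[0])
k=(abs(W[...,2]-10)<4)&(np.hypot(W[...,0]-507,W[...,1]-310)<75); p=W[k]; print("coaster",k.sum(),cv2.minEnclosingCircle(p[:,:2].astype(np.float32)),np.median(p[:,2]))
E
```

```text
85.08514440837558 [-0.45135383 -0.58948508 -0.44004019]
head top 12829 ((506.2552490234375, 309.8411560058594), (109.0033950805664, 52.192176818847656), 82.8543701171875) 64.95484563708499
tilt [-4.36119138e-03  2.02136482e-03  6.48400756e+01]
coaster 3161 ((504.45166015625, 308.2686462402344), 49.870784759521484) 10.698209946191241
```

View pics/w4.png

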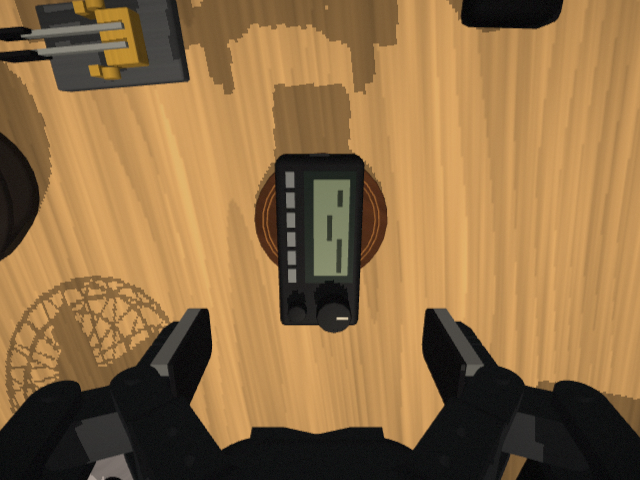

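The unit stands level at (319,240) over the coaster (320,222), within about 2 mm of its centre, and the gripper is clear.

```bash
python3 -c "from bench import job_done; print(job_done())"
```

```text
the job is handed in; nothing more can be done
None
```

I slid the head unit to the open end, lifted it off and set it on the coaster. It stands level with its display up, about 2 mm off centre by the last camera check. The gripper is clear and the job is handed in at about 13 s; no verdict was returned.

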